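# Hang the ladle bracket on the slotted post

## Robot

A 6-joint arm with a two-finger parallel gripper is mounted at the origin on the work surface. World frame = base frame: x ahead of the robot, y to its left, z up, the work surface at z = 0. Lengths are in mm, angles in degrees, forces in N, time in s.
With the tool pointing down it reaches from about 350 to 850 mm from the base axis. Payload 8.1 kg.
Tool frame: the origin (TCP) lies at the centre of the arm's flange, where the gripper is bolted on; the fingertips stand 173 mm ahead of it and the grasp point (between the pads) lies 155 mm ahead of it; z points along the fingers, y is the line along which they close (so a half turn about z gives the same grasp; the last joint's range is limited). The gripper opens to 85 mm and grips with 20 to 120 N. Pads are 22 mm wide; open, the fingers measure 114 mm over their backs; the gripper's body (76 mm by 85 mm) begins 54 mm behind the grasp point. The pads swing forward as they close: fully open they stand 13 mm farther back than shut.
Start: joints at [69.42, 7.471, 85.268, -0, 87.261, -4.893], TCP at [162.213, 577.662, 404.692] pointing down, gripper open.
Joint ranges: [-169.43, 169.43], [-51.17, 129.36], [1.28, 143.12], [-76.62, 256.62], [0, 156.53], [-152.29, 152.29]. Speed limits (degrees/s): [136.94, 136.94, 159.86, 180, 180, 180].

## Interface

Orientations are given as [roll, pitch, yaw] about the fixed x, y, z axes, in that order (R = Rz(yaw) Ry(pitch) Rx(roll)).
In Python, from bench import * gives the robot as it stands.
- The arm moves only by the shell command python3 -m jog 'ROWS' [FORCE]. ROWS is text: rows parted by semicolons, each of 7 numbers parted by spaces: the shift along the tool's x, y, z scaled (see below), then the turn, a rotation vector about the tool's x, y, z scaled (see below), then the closure, from -1 (fully open) to 1 (shut). In form: tx ty tz wx wy wz hand; .... A call has 1 to 5 rows; each row shifts and turns the commanded pose from where the row before left it, along the tool's axes as they then stand; what a row does not reach is not made up. The controller multiplies each number of a shift by 0.1 m and each number of a turn by 60 degrees. A row lasts 1/8 s, in which the tool goes at most 62.5 mm and 10.7 degrees, less where a joint would pass 70% of its speed; a pose out of reach is approached as far as the arm can. A call with a number of a shift or a turn outside -1 to 1 is refused whole. A call with a gripper value outside its range is refused whole. The fingers move at their own pace and stop on an object; FORCE is the grip in N (left out, the last holds). Time passes only in rows, so rows that do not move let the fingers close. It gives the time, the measured TCP pose, the force, the opening and the grip force at its end, in the units of the state.
- sense(): the state, without advancing time (a new reading comes with each control period).
- snapshot(name): name is "scene" or "top" or "wrist"; returns a dict with "img" (400x640x3 uint8, red, green, blue), "fx", "fy", "cx", "cy" (pixels), "dist" ([k1, k2, p1, p2, k3] as OpenCV has them; the pictures are not rectified), "extrinsics" (4x4, takes a point from camera to world coordinates). Camera axes: x right, y down, z forward; pixel columns grow to the right and rows downward; lengths in mm; the calibration is good to about 2 mm. A picture is of the moment at which its call begins. There is no depth.
- hand_in(): hands the job in; it is judged then, once.
The state is a dict: "time": time; "joint_pos": joint angles; "qd": joint speeds; "joint_efforts": joint torques, N m; "tool_pos": TCP position; "tcp_rot": TCP orientation; "ft_force": force on the tool from outside, world axes, zero at the start; "wrist_torque": the same for the moment, N m; "finger_gap": finger opening in mm; "grip_force": force on a finger pad.
Only numpy, scipy, OpenCV 4.12 (cv2) and the standard library are available. Lean on these libraries where they do the work, as an engineer would, in place of code of your own. Each camera call takes 0.05 s, during which the arm holds its last target. There are 200 camera calls.

## Task

Hook the red ladle bracket into the slot of the metal post and press it straight down until it is fully home and both yellow spring catches have snapped shut over its ears, then let go of it. Do not force it: never push on it with more than about 30 N. And leave the tub, the shaker and the oil bottle where they stand.

Things in the scene. Friction and masses are not known exactly. Their poses are not given: they have to be found in the camera images.
- upright: Fixed steel post, 205 mm tall, on a 150 x 130 x 12 mm foot: two side posts (y = +-21 to 33 mm) with a 4 mm thick aluminium strip between them, fronts flush. Origin on the worktop, under the middle of the strip's front face; z up; x horizontal, from the front into the strip (the way the hook goes in; the bracket's arm stays on the -x side); y across.
- slot_foot (a point): Nominal lower end of the through slot in the strip, on the front face, 119 mm above the post's origin, same axes. The slot is 9.5 mm wide and 55 mm tall (up to 174 mm), open behind. The strip (smooth, waxed) is clamped in long holes: slot and catches sit together up to 6 mm higher or lower than nominal, differently each time, and the readings do not show it.
- catch_mid (a point): Midway between the catches, nominally level with their undersides (61 mm up), same axes. Beside it, black housings on the strip's front (13 mm deep, inner faces y = +-17.5 mm) hold yellow sprung noses reaching in to y = +-11.5 mm, with sloped tops from 1.5 mm (tip) to 12.5 mm above this point. The ears must go down past them: about 10 to 18 N on the pad; push no harder than 30 N.
- bracket_grip (a point): Loose red bracket, 0.2 kg, standing on its underside. Middle of its arm, a bar 124 mm long (x), 19 wide (y), 30 tall (z); 15 mm above the underside. +x along the arm to the hook end, z up. At x = -62 mm an upturned tip, 8 thick, 54 tall; at x = +62 a back plate, 6 thick, 19 wide, 82 tall (both from the underside), rear face x = +68.
- bracket_ears (a point): Middle between the bracket's two ears, 2.5 mm above its underside, 3 mm before the back plate's rear face, same axes. The ears are 5 mm tall and make the plate's foot 29 mm wide. Fully home, the ears' tops lie 1 mm below the catches' undersides.
- bracket_root (a point): Rear face of the bracket's back plate where its hook starts, 71 mm above the underside, same axes. Hook 6.5 mm wide: a neck 64 to 78 mm above the underside, then from 6.5 to 12.5 mm behind the plate a tongue from 78 down to 44 mm. It enters freely with this point 157 mm above the post's origin; fully home the neck sits on the slot's lower end: this point at 126 mm nominally, 120 to 132.
- bracket_pad (a point): Top of the bracket's flat press pad, a ledge at the top of the back plate, 30 mm long (x) and 19 mm wide (y), 6 mm thick, its top 82 mm above the underside and 52 mm above the arm's top; this point is 14 mm before the plate's rear face, so shut fingertips can push here from above close to the strip. Pushing far out on the arm tips the bracket instead. Same axes.
- catch_a (a joint): Sprung yellow catch nose on the post's +y side: 0 = out (shut), grows to about 0.003 m as an ear pushes it outwards, springs back to 0 when the ear has passed below it. Spring about 4.5 N at 0, 6.5 N at 3 mm.
- catch_b (a joint): The same on the post's -y side.
- tub_mid (a point): White open plastic tub, 130 x 170 x 75 mm, this point half-way up. Bystander.
- shaker_mid (a point): Metal shaker jar, 64 mm in diameter, 110 mm tall, this point half-way up. Bystander.
- oil_mid (a point): Green oil bottle, 64 mm in diameter, 200 mm tall, this point half-way up. Bystander.
Not all that is in view belongs to the job. Of the things that look like the part that bears bracket_grip, the smallest one is meant.

How it is judged (in metres and radians):
On the way, in this order (a step that is already met when the one before it is completed fails the run):
1. the hook is through the slot, the back plate against the strip, still above the catches (x of bracket_root in the frame of upright between -0.006 and 0.004 m and y of bracket_root in the frame of upright between -0.004 and 0.004 m and angle between the x axis of bracket_root and the x axis of upright, either way round below 0.15 rad and z of bracket_root in the frame of upright between 0.136 and 0.176 m), for 0.1 s.
2. the bracket is down and both catches have shut above its ears (x of bracket_root in the frame of upright between -0.006 and 0.004 m and y of bracket_root in the frame of upright between -0.004 and 0.004 m and angle between the x axis of bracket_root and the x axis of upright, either way round below 0.15 rad and z of bracket_root in the frame of upright between 0.117 and 0.1332 m and value of joint each of catch_a, catch_b below 0.0015 m and angle between bracket_root's own z axis and vertical below 0.12 rad), for 0.2 s.
At the end, for the whole second after the job is handed in: The bracket hangs in the slot, fully down: bracket_root at most 6 mm before the strip's face, within 4 mm of the slot's middle line, 117 to 133.2 mm above the worktop, the bracket level within 0.12 rad and square to the post within 0.15 rad, both catches shut (under 1.5 mm) (all of step 2); the robot touches nothing.
It fails at once if bracket forced: its contacts with the post add up to more than 52 N (about what a push of 30 N on the pad makes) (contact force between bracket and upright above 52 N).
It fails at once if the tub is displaced by more than 30 mm (distance of tub_mid from where it was at the start of the episode above 0.03 m).
It fails at once if the shaker is displaced by more than 30 mm (distance of shaker_mid from where it was at the start of the episode above 0.03 m).
It fails at once if the oil is displaced by more than 30 mm (distance of oil_mid from where it was at the start of the episode above 0.03 m).
It also fails if it takes over 61 s, if anything falls off the work surface, if the arm or the gripper's body presses on something with over 40 N, if the wrist force passes 120 N, or if a joint passes its speed limit or range.

## Working session

There is one attempt and no reset: what is moved stays moved. The work goes in short steps, Python scripts to look and compute and a shell command to move; the robot and the scene stay as the last step left them, time stands still between calls to the robot, and variables do not carry over. Pictures are saved under pics/ and viewed, at most 11 in all, crops included, and the job is handed in when it is done.

```bash
mkdir -p pics; ls; python3 - <<'E'
from bench import *
import cv2,pickle
d={}
for n in("scene","top","wrist"):
    s=snapshot(n); d[n]=s; cv2.imwrite(f"pics/{n}0.png",s["img"][:,:,::-1])
    print(n,s["fx"],s["cx"],s["cy"],s["dist"],s["extrinsics"])
pickle.dump(d,open("s0.pkl","wb")); print(sense())
E
```

```text
pics
scene 439.9172259083307 321.3006886046374 195.6939358026428 [-0.05607914  0.          0.          0.          0.        ] [[-6.08436254e-01  5.85589216e-01 -5.35621690e-01  1.06665768e+03]
 [ 7.93393280e-01  4.64344799e-01 -3.93587362e-01  3.86190686e+02]
 [ 1.82326314e-02 -6.64431469e-01 -7.47126759e-01  8.18576829e+02]
 [ 0.00000000e+00  0.00000000e+00  0.00000000e+00  1.00000000e+00]]
top 477.8825806302495 326.4240653580235 209.39029963066497 [-0.11688938  0.          0.          0.          0.        ] [[-2.43644800e-02 -9.92356123e-01  1.20978085e-01  4.39833887e+02]
 [-9.99356524e-01  2.73634568e-02  2.31900834e-02 -1.09222547e+01]
 [-2.63231998e-02 -1.20335224e-01 -9.92384262e-01  1.14401994e+03]
 [ 0.00000000e+00  0.00000000e+00  0.00000000e+00  1.00000000e+00]]
wrist 336.68748741429226 327.67383669750905 198.48567591726328 [0.02374116 0.         0.         0.         0.        ] [[ 2.69859751e-01  9.28252387e-01  2.55975040e-01  9.70784778e+01]
 [ 9.62899415e-01 -2.59968327e-01 -7.23960277e-02  5.94083971e+02]
 [-6.56382487e-04  2.66014991e-01 -9.63968669e-01  3.72921790e+02]
 [ 0.00000000e+00  0.00000000e+00  0.00000000e+00  1.00000000e+00]]
{'time': 0.15, 'joint_pos': array([ 6.94215268e+01,  7.50615884e+00,  8.53162053e+01, -6.43668904e-04,
        8.72625817e+01, -4.89290668e+00]), 'qd': array([ 0.0605858 , -0.12524452, -0.17670457, -0.16404279, -0.01652189,
       -0.15575821]), 'joint_efforts': array([-7.12813471e-05, -5.70065725e+01, -5.01156271e+01, -2.79638080e-04,
        9.61674697e-03,  5.20460560e-05]), 'tool_pos': array([162.12934631, 577.49020539, 403.86283877]), 'tcp_rot': array([-1.79915309e+02, -6.60478555e-03,  1.64314460e+02]), 'ft_force': array([-0.34821443, -0.04956447, -0.13032859]), 'wrist_torque': array([-0.00445457, -0.02285009, -0.05387737]), 'grip_force': 0.0, 'finger_gap': 85.21219554154338}
```

View pics/scene0.png

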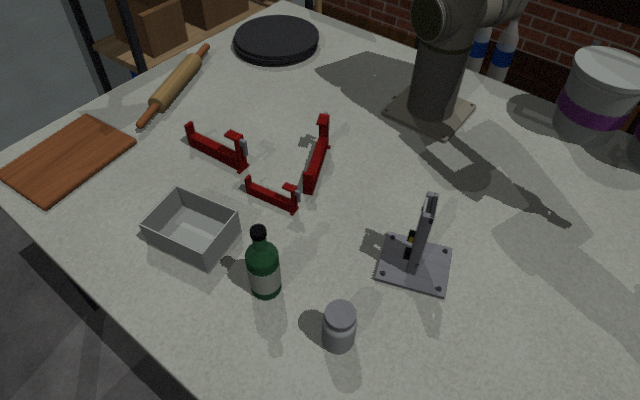

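View pics/top0.png

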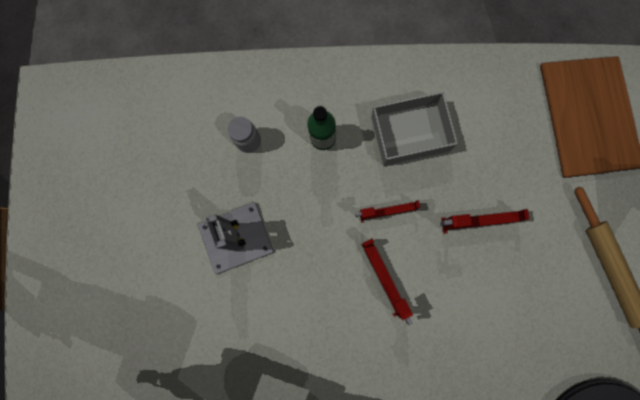

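The scene view shows three red brackets: A at scene (272,193) / top (390,210), B at scene (216,147) / top (487,220), and C at scene (318,155) / top (387,280). A is the shortest (about 65 px in top, against about 87 px), so it fits "the smallest". The post is at top (235,237), with its catches facing image right.

```bash
cat > h.py <<'E'
import numpy as np,cv2,pickle
def ray(s,uv):
    K=np.array([[s["fx"],0,s["cx"]],[0,s["fy"],s["cy"]],[0,0,1.]])
    p=cv2.undistortPoints(np.array(uv,float).reshape(-1,1,2),K,np.array(s["dist"],float)).reshape(-1,2)
    E=np.array(s["extrinsics"]);d=np.c_[p,np.ones(len(p))]@E[:3,:3].T
    return E[:3,3],d
def onz(s,uv,z):
    o,d=ray(s,uv);return o+d*((z-o[2])/d[:,2])[:,None]
def proj(s,P):
    E=np.array(s["extrinsics"]);R=E[:3,:3].T
    K=np.array([[s["fx"],0,s["cx"]],[0,s["fy"],s["cy"]],[0,0,1.]])
    return cv2.projectPoints(np.array(P,float).reshape(-1,1,3),cv2.Rodrigues(R)[0],-R@E[:3,3],K,np.array(s["dist"],float))[0].reshape(-1,2)
def tri(s1,uv1,s2,uv2):
    A=np.zeros((3,3));b=np.zeros(3)
    for s,uv in((s1,uv1),(s2,uv2)):
        o,d=ray(s,uv);d=d[0]/np.linalg.norm(d[0]);M=np.eye(3)-np.outer(d,d);A+=M;b+=M@o
    return np.linalg.solve(A,b)
def red(img):
    h=cv2.cvtColor(img,cv2.COLOR_RGB2HSV)
    return (((h[:,:,0]<8)|(h[:,:,0]>172))&(h[:,:,1]>150)&(h[:,:,2]>50)).astype(np.uint8)
E
python3 - <<'E'
from h import *
d=pickle.load(open("s0.pkl","rb"))
for n in("top","scene"):
    k,l,st,c=cv2.connectedComponentsWithStats(red(d[n]["img"]))
    for i in range(1,k):
        if st[i,4]>100:
            pts=np.argwhere(l==i)[:,::-1].astype(np.float32);r=cv2.minAreaRect(pts)
            b=cv2.boxPoints(r);print(n,st[i],c[i].round(1),np.round(r[1],1),r[2])
            if n=="top": print(onz(d[n],b,40).round(1).tolist())
a=cv2.resize(d["top"]["img"][185:265,190:430][:,:,::-1],None,fx=3.3,fy=3.3,interpolation=cv2.INTER_CUBIC)
b=cv2.resize(d["scene"]["img"][165:305,230:470][:,:,::-1],(792,330*140*240//(100*240)),interpolation=cv2.INTER_CUBIC)
b=cv2.resize(d["scene"]["img"][170:300,235:465][:,:,::-1],(560,316),interpolation=cv2.INTER_CUBIC)
b=cv2.copyMakeBorder(b,0,0,0,a.shape[1]-560,0)
cv2.imwrite("pics/crop1.png",np.vstack([a,b]));print(a.shape,b.shape)
# foot
g=d["top"]["img"]
E
```

```text
top [361 201  59  17 432] [389.4 209.8] [ 9.2 59.1] 81.52884674072266
[[572.4, -63.2, 40.0], [589.1, -200.3, 40.0], [567.7, -202.4, 40.0], [551.1, -65.6, 40.0]]
top [477 212  43  14 416] [498.3 218.3] [10.  41.8] 83.41805267333984
[[549.9, -335.9, 40.0], [558.4, -436.1, 40.0], [534.8, -437.2, 40.0], [526.5, -337.2, 40.0]]
top [451 215  22  13 230] [461.7 220.8] [11.6 20.8] 84.2894058227539
[[550.9, -274.1, 40.0], [554.4, -323.2, 40.0], [527.2, -324.3, 40.0], [523.8, -275.4, 40.0]]
top [363 239  49  80 946] [386.9 281.2] [85.9 16.5] 63.43495178222656
[[489.7, -58.2, 40.0], [505.8, -92.9, 40.0], [328.1, -174.7, 40.0], [312.4, -140.3, 40.0]]
scene [317 114  12  11 103] [322.5 119.2] [ 9.7 10.9] 14.03624439239502
scene [185 122  52  38 389] [209.2 142.2] [61.3 13.6] 33.388511657714844
scene [225 130  24  43 232] [237.2 147.5] [43.  16.1] 71.56504821777344
scene [303 131  25  54 453] [316.3 157.8] [14.8 54.1] 17.650123596191406
scene [245 175  47  31 308] [266.7 191.6] [53.3 10.7] 30.34324836730957
(264, 792, 3) (316, 792, 3)
```

View pics/crop1.png

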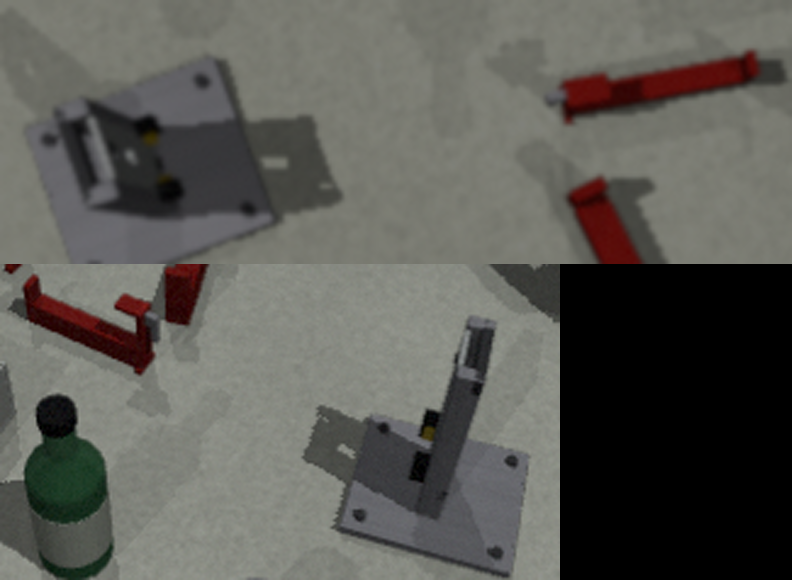

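The crop confirms it: A (top crop, right) is the small bracket, with its grey hook at the left end toward the post. Post x runs at a yaw of about 110°. I'll look at the post with the wrist camera on the way to the bracket.

```bash
python3 -m jog '0 0 0 0 0 .178 -1;0 0 0 0 0 .178 -1;0 0 0 0 0 .178 -1;0 0 0 0 0 .178 -1;0 0 0 0 0 .178 -1'; python3 -m jog '-.5 .193 -.076 0 0 0 -1;-.5 .193 -.076 0 0 0 -1;-.5 .193 -.076 0 0 0 -1;-.5 .193 -.076 0 0 0 -1;-.5 .193 -.076 0 0 0 -1';python3 -m jog '-.5 .193 -.076 0 0 0 -1;-.5 .193 -.076 0 0 0 -1;-.5 .193 -.076 0 0 0 -1;-.5 .193 -.076 0 0 0 -1;-.5 .193 -.076 0 0 0 -1'; python3 -m jog '0 0 0 0 0 0 -1;0 0 0 0 0 0 -1'
python3 - <<'E'
from bench import *
from h import *
s=snapshot("wrist");cv2.imwrite("pics/w1.png",s["img"][:,:,::-1]);pickle.dump(s,open("w1.pkl","wb"))
t=snapshot("top");pickle.dump(t,open("t1.pkl","wb"))
E
```

```text
time: 0.78
tool_pos: [162.2, 577.6, 404.3]
tcp_rot: [-180.0, 0.0, 110.6]
ft_force: [0.3, -0.1, 0.2]
finger_gap: 85.9
grip_force: 0.0
time: 1.4
tool_pos: [342.4, 377.1, 442.7]
tcp_rot: [-180.0, 0.0, 110.9]
ft_force: [0.6, -0.1, -0.3]
finger_gap: 85.2
grip_force: 0.0
time: 2.02
tool_pos: [521.9, 178.0, 480.7]
tcp_rot: [-180.0, -0.0, 110.9]
ft_force: [0.2, -0.5, 0.6]
finger_gap: 85.5
grip_force: 0.0
time: 2.28
tool_pos: [520.9, 179.5, 480.2]
tcp_rot: [-179.9, -0.0, 110.9]
ft_force: [-0.3, 0.1, -0.6]
finger_gap: 85.3
grip_force: 0.0
```

View pics/w1.png

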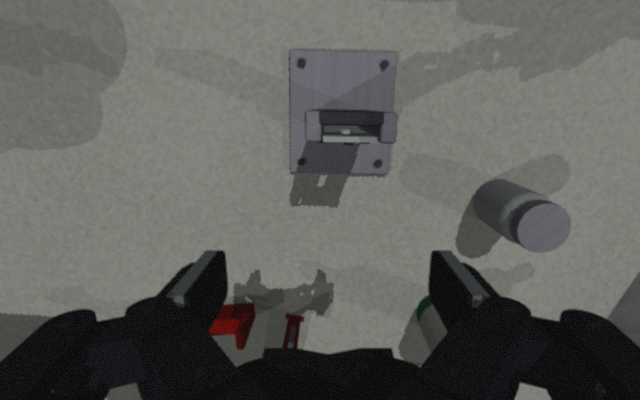

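The wrist view shows the post from above: side-post tops at about (314,127) and (389,127), with the bright strip edge between them at row ~139. The front faces image bottom, and the foot corners are (290,50), (397,50), (389,175) and (290,175). I'll enlarge it for exact corners.

```bash
python3 - <<'E'
from h import *
s=pickle.load(open("w1.pkl","rb"))
c=s["img"][90:190,280:410][:,:,::-1]
c=cv2.resize(cv2.convertScaleAbs(c,alpha=1.6),None,fx=6,fy=6,interpolation=cv2.INTER_CUBIC)
for i in range(0,130,10): cv2.line(c,(i*6,0),(i*6,6 if i%50 else 14),(0,255,255),1)
for i in range(0,100,10): cv2.line(c,(0,i*6),(6,i*6),(0,255,255),1)
cv2.imwrite("pics/c2.png",c)
E
```

```text
(no output)
```

View pics/c2.png

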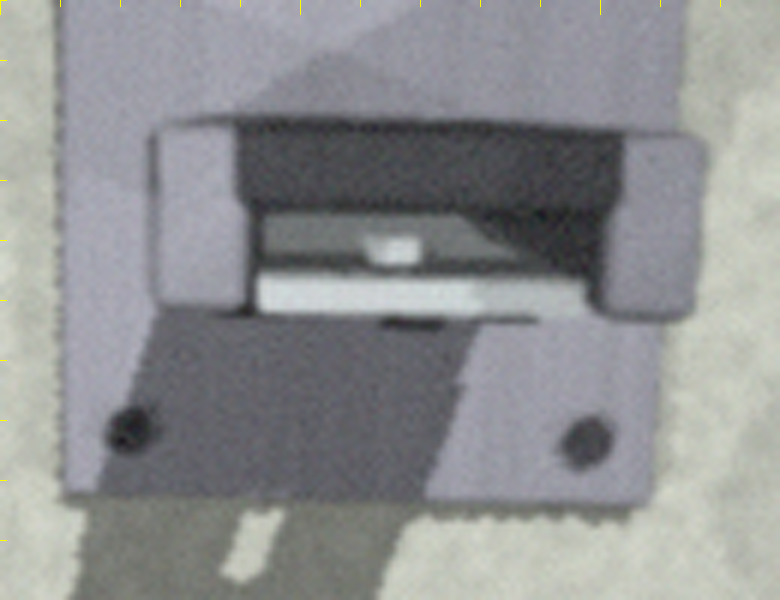

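```bash
python3 - <<'E'
from h import *
s=pickle.load(open("w1.pkl","rb"))
uv=np.array([[155,309],[693,321],[155,122],[703,132],[247,310],[600,318]])/6+[279.6,89.6]
P=onz(s,uv,205);print(P.round(1))
f=P[1]-P[0];print("width",np.linalg.norm(f),"inner",np.linalg.norm(P[5]-P[4]),"depths",np.linalg.norm(P[2]-P[0]),np.linalg.norm(P[3]-P[1]))
F=onz(s,np.array([[65,495],[645,502]])/6+[279.6,89.6],12);print(F.round(1),np.linalg.norm(F[1]-F[0]))
G=onz(s,np.array([[290,50],[397,50],[389,175],[290,174.]]),12);print(G.round(1),G.mean(0))
for a,b in((P[0],P[1]),(F[0],F[1]),(P[4],P[5])):
    v=b-a; print("x yaw",np.degrees(np.arctan2(v[1],v[0]))+90, (a+b)[:2]/2)
# same from top cam: foot corners and top
t=pickle.load(open("s0.pkl","rb"))["top"]
H=onz(t,np.array([[25,130],[213,57],[275,222]])/3.3+[190,185],12);print(H.round(1),np.linalg.norm(H[1]-H[0]),np.linalg.norm(H[2]-H[1]))
v=H[0]-H[1];print(np.degrees(np.arctan2(v[1],v[0]))); v=H[2]-H[1];print(np.degrees(np.arctan2(v[1],v[0])))
E
```

```text
[[490.3 212.4 205. ]
 [551.  234.  205. ]
 [482.9 232.7 205. ]
 [543.2 254.4 205. ]
 [500.6 216.2 205. ]
 [540.5 230.4 205. ]]
width 64.48897882815463 inner 42.31802115748735 depths 21.60443882502185 21.88347953231274
[[480.8 145.   12. ]
 [600.4 189.   12. ]] 127.47259799913826
[[431.7 284.8  12. ]
 [551.3 330.4  12. ]
 [603.7 187.8  12. ]
 [481.1 142.4  12. ]] [516.92337898 236.35467139  12.        ]
x yaw 109.60136194115299 [520.65919836 223.19689052]
x yaw 110.18238176451473 [540.59484157 167.00496021]
x yaw 109.58128545238186 [520.55009155 223.29272764]
[[549.9 327.7  12. ]
 [599.9 188.1  12. ]
 [478.8 144.1  12. ]] 148.26388075088147 128.8424972289067
109.68796086607978
-159.9885215762601
```

Post origin ≈ (520.6, 223.2) with an x yaw of 109.7°. Top width measured 64.5 (66 expected) and foot 128 × 148, which agrees. Next, the bracket.

```bash
python3 -m jog '0 0 0 0 0 .116 -1;0 0 0 0 0 .116 -1;-.476 .013 .1 0 0 0 -1;-.476 .013 .1 0 0 0 -1;-.476 .013 .2 0 0 0 -1' >/dev/null; python3 -m jog '-.476 .013 .22 0 0 0 -1;-.476 .013 .22 0 0 0 -1;-.476 .013 .22 0 0 0 -1;-.476 .013 .22 0 0 0 -1;-.476 .013 .22 0 0 0 -1'; python3 -m jog '0 0 0 0 0 0 -1;0 0 0 0 0 0 -1'
python3 - <<'E'
from bench import *
from h import *
s=snapshot("wrist");pickle.dump(s,open("w2.pkl","wb"))
m=red(s["img"]);k,l,st,c=cv2.connectedComponentsWithStats(m)
for i in range(1,k):
    if st[i,4]>100: print(st[i],c[i].round(1))
cv2.imwrite("pics/w2.png",cv2.resize(cv2.convertScaleAbs(s["img"][:260,180:520][:,:,::-1],alpha=1.5),None,fx=2.3,fy=2.3,interpolation=cv2.INTER_CUBIC))
E
```

```text
time: 3.62
tool_pos: [577.9, -197.1, 330.1]
tcp_rot: [180.0, -0.0, 97.1]
ft_force: [0.6, 0.4, -0.3]
finger_gap: 85.6
grip_force: 0.0
time: 3.88
tool_pos: [577.8, -196.0, 330.7]
tcp_rot: [-180.0, -0.0, 97.0]
ft_force: [-0.2, 0.3, -0.2]
finger_gap: 85.1
grip_force: 0.0
[   0    0  241  110 9527] [115.4  53.6]
[ 308    0   35  202 4875] [327.2  93.1]
[251 242  41  57 849] [271.1 261.5]
[ 225  271   56   91 2676] [253.  329.3]
```

View pics/w2.png

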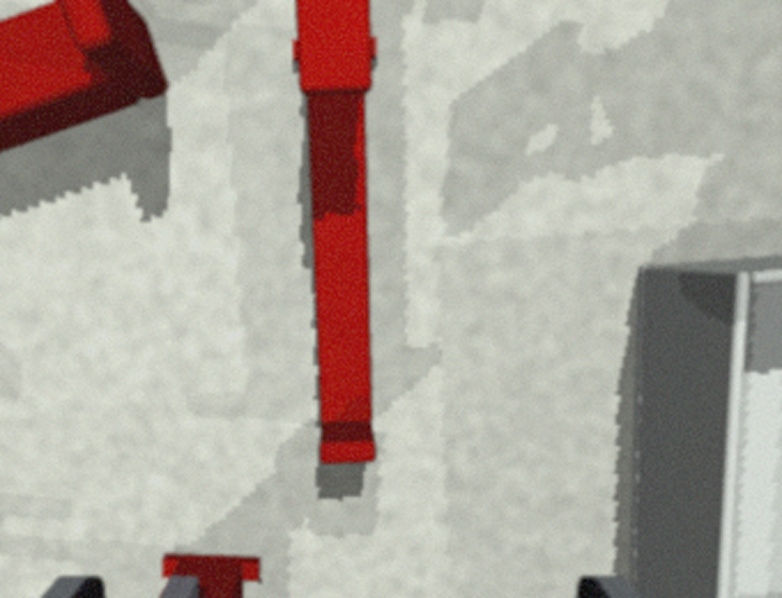

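The enlarged wrist crop shows the small bracket: pad front edge at crop (303..370, 89), arm to the tip top at (322..375, 441..462), hook end at image top. Now the positions.

```bash
python3 - <<'E'
from h import *
s=pickle.load(open("w2.pkl","rb"))
w=lambda a:np.array(a,float)/2.3+[179.7,-.3]
T=onz(s,w([[322,462],[375,460],[322,441],[374,441]]),54);P=onz(s,w([[303,90],[370,90]]),82)
print(T.round(1),P.round(1),"tip w",np.linalg.norm(T[1]-T[0]),"thick",np.linalg.norm(T[2]-T[0]),"pad w",np.linalg.norm(P[1]-P[0]))
m=red(s["img"]);L=[]
for v in range(98,178,4):
    u=np.where(m[v,300:350])[0]+300;L.append([u.min()-.5,v,u.max()+.5])
L=np.array(L);A=onz(s,L[:,:2],30);B=onz(s,L[:,[2,1]],30);C=(A+B)/2
print("arm width",np.linalg.norm(A-B,axis=1).round(1)[[0,10,19]])
d=np.polyfit(C[:,1],C[:,0],1);yaw=np.degrees(np.arctan2(1,d[0]));
t=T.mean(0);p=P.mean(0);v=p-t;print("yaw edge",yaw,"yaw ends",np.degrees(np.arctan2(v[1],v[0])),"dist",np.linalg.norm(v[:2]),"(101 exp)")
a=np.radians((yaw+np.degrees(np.arctan2(v[1],v[0])))/2);x=np.array([np.cos(a),np.sin(a)])
c1=t[:2]+62*x;c2=p[:2]-39*x;print("centre",c1,c2,C[:,:2].mean(0))
E
```

```text
[[ 571.8 -200.    54. ]
 [ 589.1 -197.2   54. ]
 [ 571.  -192.9   54. ]
 [ 587.9 -190.8   54. ]] [[555.1 -94.1  82. ]
 [572.1 -92.   82. ]] tip w 17.481194068630106 thick 7.137157263616906 pad w 17.220645155599726
arm width [17.6 17.4 17.1]
yaw edge 99.2171694973984 yaw ends 99.09044224236166 dist 103.45536392393421 (101 exp)
centre [ 570.07934095 -134.00257804] [ 569.8016934 -131.5603448] [ 572.88645607 -153.56733417]
```

```bash
python3 -m jog '0 0 0 0 0 .035 -1;0 0 0 0 .125 0 -1;0 0 0 0 .125 0 -1;-.092 .006 .379 0 0 0 -1;-.092 .006 .379 0 0 0 -1'; python3 -m jog '0 0 0 0 0 0 -1;0 0 0 0 0 0 -1'
```

```text
time: 4.55
tool_pos: [579.3, -194.8, 253.3]
tcp_rot: [179.9, -14.9, 94.9]
ft_force: [0.2, 0.1, 0.0]
finger_gap: 85.5
grip_force: 0.0
time: 4.8
tool_pos: [579.4, -194.9, 254.7]
tcp_rot: [179.9, -14.9, 94.9]
ft_force: [-0.3, -0.2, 0.2]
finger_gap: 85.3
grip_force: 0.0
```

```bash
python3 -m jog '0 0 0 .018 0 -.068 -1;-.09 .003 .39 0 0 0 -1;-.09 .002 .39 0 0 0 -1;0 0 0 0 0 0 -1;0 0 0 0 0 0 -1'
```

```text
time: 5.42
tool_pos: [580.0, -192.9, 175.7]
tcp_rot: [179.8, -14.9, 99.2]
ft_force: [-0.5, 0.3, 0.3]
finger_gap: 85.2
grip_force: 0.0
```

```bash
python3 -m jog '0 0 0 0 0 0 1;0 0 0 0 0 0 1;0 0 0 0 0 0 1;0 0 0 0 0 0 1;0 0 0 0 0 0 1' 50; python3 -m jog '0 0 0 0 0 0 1;0 0 0 0 0 0 1;0 0 0 0 0 0 1'
```

```text
time: 6.05
tool_pos: [579.0, -192.6, 173.3]
tcp_rot: [179.9, -15.0, 99.1]
ft_force: [0.2, -0.4, 4.0]
finger_gap: 17.9
grip_force: 50.4
time: 6.42
tool_pos: [579.0, -192.6, 173.2]
tcp_rot: [179.9, -15.0, 99.1]
ft_force: [0.6, -1.9, 5.0]
finger_gap: 18.2
grip_force: 50.5
```

Gripped: gap 18 (19 expected) at 50 N. Lift and turn square to the post.

```bash
python3 -m jog '.111 0 -.415 0 0 0 1;.111 0 -.415 0 0 0 1;0 0 0 .023 0 -.085 1;0 0 0 .023 0 -.085 1;0 0 0 0 0 0 1'; python3 -m jog '0 0 0 0 0 0 1'
```

```text
time: 7.05
tool_pos: [578.5, -192.2, 257.8]
tcp_rot: [-179.9, -15.1, 109.6]
ft_force: [-0.2, -0.1, -2.0]
finger_gap: 17.8
grip_force: 49.7
time: 7.18
tool_pos: [578.5, -192.3, 257.9]
tcp_rot: [-179.9, -15.0, 109.6]
ft_force: [-0.4, -0.2, -1.5]
finger_gap: 18.4
grip_force: 49.7
```

```bash
python3 -m jog '.468 .171 .123 0 0 0 1;.468 .171 .123 0 0 0 1;.468 .171 .123 0 0 0 1;.468 .171 .123 0 0 0 1;.468 .171 .123 0 0 0 1'; python3 -m jog '0 0 0 0 0 0 1;0 0 0 0 0 0 1;0 0 0 0 0 0 1'
python3 - <<'E'
from bench import *
from h import *
d={n:snapshot(n) for n in("wrist","top","scene")};pickle.dump(d,open("s3.pkl","wb"))
w=cv2.convertScaleAbs(d["wrist"]["img"][0:260,220:480][:,:,::-1],alpha=1.6)
t=cv2.convertScaleAbs(d["top"]["img"][195:275,190:310][:,:,::-1],alpha=1.6)
a=cv2.resize(w,(600,600),interpolation=cv2.INTER_CUBIC)
cv2.imwrite("pics/w3.png",a);cv2.imwrite("pics/t3.png",cv2.resize(t,None,fx=6,fy=6,interpolation=cv2.INTER_CUBIC))
E
```

```text
time: 7.8
tool_pos: [577.4, 65.7, 259.6]
tcp_rot: [-180.0, -15.0, 109.6]
ft_force: [1.1, 0.5, -2.2]
finger_gap: 18.2
grip_force: 49.7
time: 8.18
tool_pos: [577.8, 63.0, 259.6]
tcp_rot: [-180.0, -15.0, 109.6]
ft_force: [-0.5, -0.2, -0.7]
finger_gap: 18.3
grip_force: 49.6
```

View pics/w3.png

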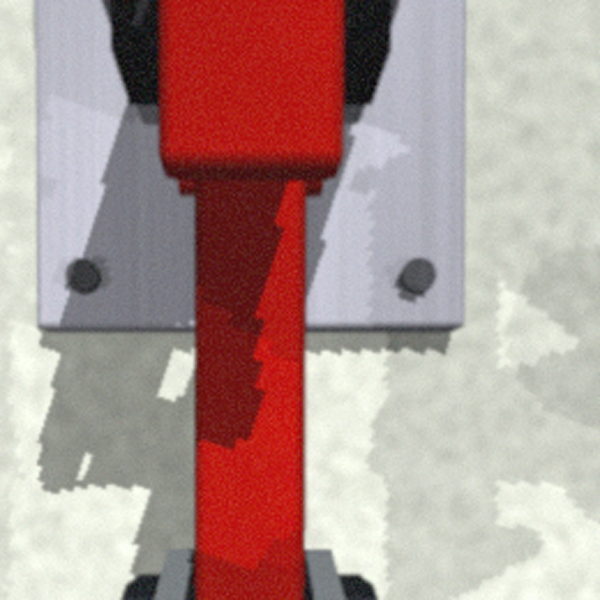

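The wrist view shows the bracket held level and square, pad at crop (160..343, 160), with the foot front edge behind it at crop (40..463, 327). I'll compute the lateral offset between bracket and post.

```bash
cat > m.py <<'E'
from h import *
a=np.radians(109.7);p=np.array([np.cos(a),np.sin(a)]);q=np.array([-p[1],p[0]]);O=np.array([520.6,223.2])
def loc(P): P=np.atleast_2d(P);return np.c_[(P[:,:2]-O)@p,(P[:,:2]-O)@q,P[:,2]].round(2)
E
python3 - <<'E'
from m import *
s=pickle.load(open("s3.pkl","rb"))["wrist"]
w=lambda a:np.array(a,float)*260/600+[219.8,-.2]
print("foot",loc(onz(s,w([[39,328],[464,328],[37,0],[466,0]]),12)))
print("pad front",loc(onz(s,w([[162,162],[343,162]]),168)))
print("pad top rows",loc(onz(s,w([[160,5],[344,5]]),168)))
m=red(s["img"]);L=[]
for v in range(100,236,5):
    u=np.where(m[v,300:360])[0]+300;L.append([u.min()-.5,v,u.max()+.5])
L=np.array(L);C=(onz(s,L[:,:2],116)+onz(s,L[:,[2,1]],116))/2;c=loc(C)
print("arm centre",c[[0,-1]],"slope deg",np.degrees(np.polyfit(c[:,0],c[:,1],1)[0]), "width",np.linalg.norm(onz(s,L[:,:2],116)-onz(s,L[:,[2,1]],116),axis=1)[[0,-1]])
# tool in post frame
print("tcp",loc([[577.8,63.0,259.6]]))
E
```

```text
foot [[-60.67  63.92  12.  ]
 [-60.85 -64.26  12.  ]
 [ 36.84  63.73  12.  ]
 [ 36.73 -64.37  12.  ]]
pad front [[-69.12   9.66 168.  ]
 [-69.14  -8.67 168.  ]]
pad top rows [[-53.49   9.79 168.  ]
 [-53.5   -8.74 168.  ]]
arm centre [[ -61.26    0.45  116.  ]
 [-113.7     0.92  116.  ]] slope deg -0.7123476201297279 width [17.84774531 17.92347875]
tcp [[-1.7011e+02  1.5000e-01  2.5960e+02]]
```

View pics/t3.png

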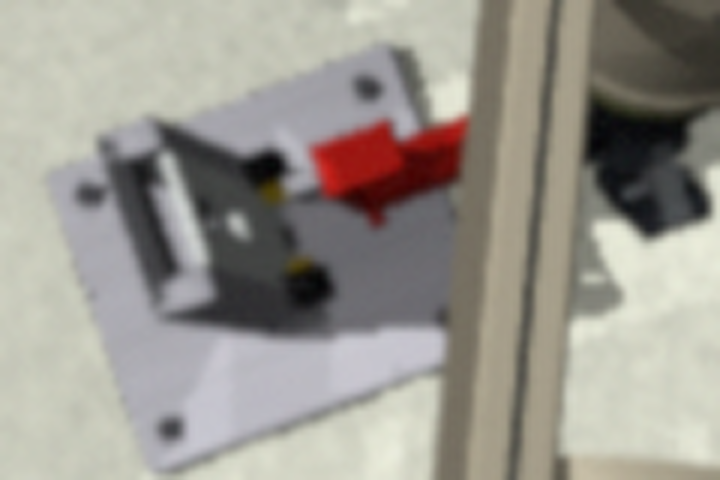

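The top view agrees: the hook is in line with the slot, short of the strip. The bracket sits about 0.6 mm to the +y side, so I'll correct that while closing in to just short of the strip.

```bash
python3 -m jog '.12 .0065 .032 0 0 0 1;.12 0 .032 0 0 0 1;0 0 0 0 0 0 1'; python3 -m jog '.039 0 .0105 0 0 0 1;.039 0 .0105 0 0 0 1;0 0 0 0 0 0 1'; python3 -m jog '.039 0 .0105 0 0 0 1;0 0 0 0 0 0 1'
```

```text
time: 8.7
tool_pos: [569.5, 89.0, 259.7]
tcp_rot: [-180.0, -15.0, 109.8]
ft_force: [0.7, -0.3, -2.0]
finger_gap: 18.0
grip_force: 49.6
time: 9.07
tool_pos: [567.2, 95.6, 259.8]
tcp_rot: [-180.0, -15.0, 109.7]
ft_force: [0.5, 0.4, -1.7]
finger_gap: 18.1
grip_force: 49.6
time: 9.32
tool_pos: [565.8, 99.3, 259.7]
tcp_rot: [-180.0, -15.0, 109.7]
ft_force: [-0.6, 0.4, -1.0]
finger_gap: 17.9
grip_force: 49.6
```

```bash
python3 -m jog '.015 0 .004 0 0 0 1;0 0 0 0 0 0 1'; python3 -m jog '.01 0 .0027 0 0 0 1;0 0 0 0 0 0 1'
python3 - <<'E'
from bench import *
from h import *
d={n:snapshot(n) for n in("wrist","top","scene")};pickle.dump(d,open("s4.pkl","wb"))
t=cv2.resize(cv2.convertScaleAbs(d["top"]["img"][200:265,200:300][:,:,::-1],alpha=1.6),None,fx=4,fy=4,interpolation=cv2.INTER_CUBIC)
w=cv2.resize(cv2.convertScaleAbs(d["scene"]["img"][185:300,360:460][:,:,::-1],alpha=1.6),None,fx=4,fy=4,interpolation=cv2.INTER_CUBIC)
t=cv2.copyMakeBorder(t,0,460-260,0,0,0)
cv2.imwrite("pics/c4.png",np.hstack([t,w]))
E
```

```text
time: 9.57
tool_pos: [565.6, 100.3, 259.8]
tcp_rot: [180.0, -15.0, 109.7]
ft_force: [1.2, -3.8, -1.6]
finger_gap: 18.2
grip_force: 49.7
time: 9.82
tool_pos: [565.5, 100.5, 259.9]
tcp_rot: [180.0, -14.9, 109.6]
ft_force: [2.3, -7.4, -1.9]
finger_gap: 18.1
grip_force: 49.9
```

View pics/c4.png

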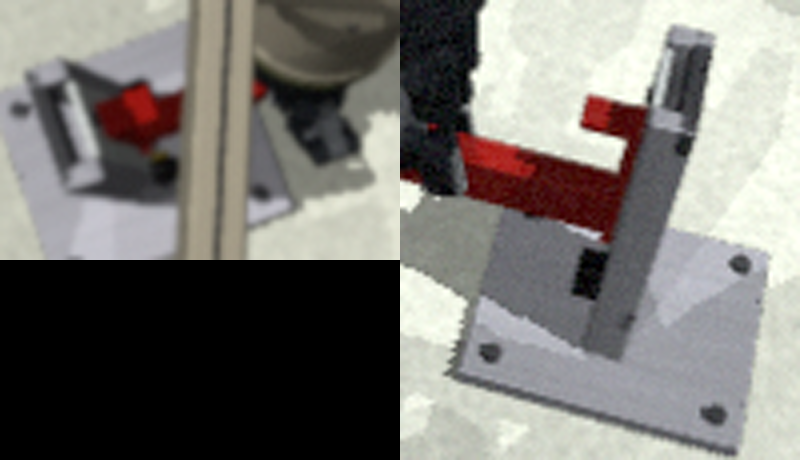

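The back plate lies flush on the strip (scene crop, about (625,190)) with 8 N of contact, so the hook is through. Ease off slightly and lower onto the catches.

```bash
python3 -m jog '-.012 0 -.003 0 0 0 1;-.013 0 .048 0 0 0 1;-.013 0 .048 0 0 0 1;0 0 0 0 0 0 1'; python3 -m jog '-.005 0 .0193 0 0 0 1;0 0 0 0 0 0 1';python3 -m jog '-.005 0 .0193 0 0 0 1;0 0 0 0 0 0 1'
```

```text
time: 10.48
tool_pos: [565.4, 100.2, 249.0]
tcp_rot: [-179.9, -15.0, 109.7]
ft_force: [1.7, -4.6, -3.9]
finger_gap: 18.0
grip_force: 49.6
time: 10.72
tool_pos: [565.5, 100.2, 247.6]
tcp_rot: [-180.0, -15.0, 109.7]
ft_force: [2.5, -5.0, -2.5]
finger_gap: 18.2
grip_force: 49.7
time: 10.98
tool_pos: [565.6, 100.3, 245.7]
tcp_rot: [-180.0, -15.0, 109.7]
ft_force: [2.3, -4.1, -2.6]
finger_gap: 18.4
grip_force: 49.8
```

```bash
python3 -m jog '-.005 0 .0193 0 0 0 1;0 0 0 0 0 0 1' | grep -E "pos|ft"; python3 -m jog '-.005 0 .0193 0 0 0 1;0 0 0 0 0 0 1'| grep -E "pos|ft"
```

```text
tool_pos: [565.6, 100.3, 243.8]
ft_force: [2.7, -5.4, -2.4]
tool_pos: [565.6, 100.3, 241.9]
ft_force: [1.6, -4.5, -0.8]
```

```bash
python3 -m jog '-.005 0 .0193 0 0 0 1;0 0 0 0 0 0 1' | grep -E "pos|ft"
```

```text
tool_pos: [565.5, 100.2, 240.2]
ft_force: [0.5, -6.5, 2.9]
```

Ears touch the catches at root z ≈ 139, so the slot is near nominal. Release.

```bash
python3 -m jog '0 0 0 0 0 0 -1;0 0 0 0 0 0 -1;0 0 0 0 0 0 -1;0 0 0 0 0 0 -1;0 0 0 0 0 0 -1'
```

```text
time: 12.35
tool_pos: [565.4, 100.6, 239.8]
tcp_rot: [-180.0, -15.0, 109.7]
ft_force: [-0.2, -0.1, 0.3]
finger_gap: 85.7
grip_force: 0.0
```

```bash
python3 -m jog '0 0 -.42 0 0 0 -1;0 0 -.42 0 0 0 -1;0 0 -.42 0 0 0 -1;0 0 0 0 -.125 0 1;0 0 0 0 -.125 0 1' >/dev/null; python3 -m jog '0 0 0 0 0 0 1;0 0 0 0 0 0 1;0 0 0 0 0 0 1;0 0 0 0 0 0 1'
python3 - <<'E'
from bench import *
from m import *
S=sense();r=S["tool_pos"];print("local tcp",loc(r),S["tcp_rot"])
d={n:snapshot(n) for n in("wrist","scene")};pickle.dump(d,open("s5.pkl","wb"))
w=cv2.resize(cv2.convertScaleAbs(d["scene"]["img"][185:300,345:460][:,:,::-1],alpha=1.6),(460,460),interpolation=cv2.INTER_CUBIC)
x=cv2.resize(cv2.convertScaleAbs(d["wrist"]["img"][0:300,200:450][:,:,::-1],alpha=1.6),None,fx=1.35,fy=1.53)
cv2.imwrite("pics/c5.png",np.hstack([cv2.resize(x,(337,460)),w]))
E
```

```text
time: 13.48
tool_pos: [576.5, 69.5, 361.3]
tcp_rot: [-180.0, -0.1, 109.6]
ft_force: [0.2, 0.2, -0.3]
finger_gap: -0.2
grip_force: 0.0
local tcp [[-163.58   -0.83  361.32]] [-1.79962034e+02 -5.98659076e-02  1.09647017e+02]
```

View pics/c5.png

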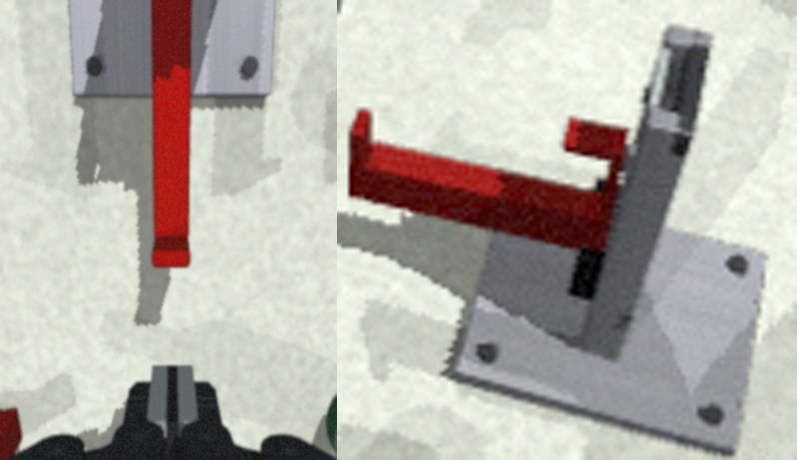

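The bracket hangs in the slot, resting on the catches, with its pad at crop (595,140). Bring the shut fingertips over the pad.

```bash
python3 -m jog '.498 -.003 0 0 0 0 1;.498 -.003 0 0 0 0 1;.499 -.002 0 0 0 0 1;0 0 0 0 0 0 1;0 0 0 0 0 0 1'; python3 -m jog '0 0 .15 0 0 0 1;0 0 .13 0 0 0 1;0 0 0 0 0 0 1'
```

```text
time: 14.2
tool_pos: [525.4, 210.4, 361.6]
tcp_rot: [-180.0, -0.0, 109.7]
ft_force: [-0.6, 0.0, -0.3]
finger_gap: -0.2
grip_force: 0.0
time: 14.58
tool_pos: [524.8, 209.6, 331.0]
tcp_rot: [-179.8, -0.0, 109.6]
ft_force: [-0.4, 1.0, -0.4]
finger_gap: -0.0
grip_force: 0.0
```

```bash
for i in 1; do python3 -m jog '0 0 .03 0 0 0 1;0 0 0 0 0 0 1' | grep -E "pos|ft"; python3 -m jog '0 0 .03 0 0 0 1;0 0 0 0 0 0 1' | grep -E "pos|ft"; python3 -m jog '0 0 .02 0 0 0 1;0 0 0 0 0 0 1' | grep -E "pos|ft"; done
```

```text
tool_pos: [525.5, 210.3, 330.6]
ft_force: [-0.2, -0.1, 0.8]
tool_pos: [525.3, 210.3, 327.4]
ft_force: [0.1, -0.4, 1.0]
tool_pos: [525.3, 210.3, 325.4]
ft_force: [0.3, 0.4, 0.1]
```

```bash
python3 -m jog '0 0 .02 0 0 0 1;0 0 0 0 0 0 1' | grep -E "pos|ft"; python3 -m jog '0 0 .015 0 0 0 1;0 0 0 0 0 0 1' | grep -E "pos|ft"
```

```text
tool_pos: [525.3, 210.3, 323.3]
ft_force: [0.2, 0.6, 0.1]
tool_pos: [525.5, 210.4, 322.4]
ft_force: [0.3, 0.7, 1.8]
```

```bash
python3 -m jog '0 0 .015 0 0 0 1;0 0 0 0 0 0 1' | grep -E "pos|ft"
```

```text
tool_pos: [525.8, 210.5, 321.7]
ft_force: [-0.2, 0.4, 5.6]
```

Pad contact is at tip z ≈ 149.3. Press on in small steps.

```bash
python3 -m jog '0 0 .015 0 0 0 1;0 0 0 0 0 0 1' | grep -E "pos|ft"; python3 -m jog '0 0 .015 0 0 0 1;0 0 0 0 0 0 1' | grep -E "pos|ft"
```

```text
tool_pos: [526.1, 210.6, 320.9]
ft_force: [-0.4, 0.5, 8.3]
tool_pos: [526.2, 210.7, 319.8]
ft_force: [0.3, 1.5, 10.3]
```

```bash
python3 -m jog '0 0 .01 0 0 0 1;0 0 0 0 0 0 1' | grep -E "pos|ft"
```

```text
tool_pos: [526.3, 210.8, 319.1]
ft_force: [-0.1, 1.1, 11.3]
```

```bash
python3 -m jog '0 0 .012 0 0 0 1;0 0 0 0 0 0 1' | grep -E "pos|ft"; python3 -m jog '0 0 .012 0 0 0 1;0 0 0 0 0 0 1' | grep -E "pos|ft"
```

```text
tool_pos: [526.4, 210.8, 318.0]
ft_force: [-0.3, 1.4, 11.5]
tool_pos: [525.6, 210.5, 314.9]
ft_force: [-0.3, 1.9, 4.1]
```

```bash
python3 -m jog '0 0 .012 0 0 0 1;0 0 0 0 0 0 1' | grep -E "pos|ft|rot"
```

```text
tool_pos: [525.4, 210.5, 313.3]
tcp_rot: [180.0, -0.0, 109.7]
ft_force: [0.6, 2.0, 5.1]
```

```bash
python3 -m jog '0 0 .012 0 0 0 1;0 0 0 0 0 0 1' | grep -E "pos|ft"; python3 -m jog '0 0 .012 0 0 0 1;0 0 0 0 0 0 1' | grep -E "pos|ft"
```

```text
tool_pos: [525.2, 210.1, 311.3]
ft_force: [0.3, -0.8, 0.4]
tool_pos: [525.5, 209.7, 310.3]
ft_force: [1.1, -3.6, 2.3]
```

```bash
python3 -m jog '0 0 .012 0 0 0 1;0 0 0 0 0 0 1' | grep -E "pos|ft"
```

```text
tool_pos: [525.8, 209.7, 310.0]
ft_force: [2.3, -6.4, 5.3]
```

```bash
python3 -m jog '-.005 0 .015 0 0 0 1;0 0 0 0 0 0 1' | grep -E "pos|ft"
python3 - <<'E'
from bench import *
from m import *
d={n:snapshot(n) for n in("wrist","scene","top")};pickle.dump(d,open("s6.pkl","wb"))
w=cv2.resize(cv2.convertScaleAbs(d["scene"]["img"][185:300,345:460][:,:,::-1],alpha=2),(460,460),interpolation=cv2.INTER_CUBIC)
cv2.imwrite("pics/c6.png",w)
E
```

```text
tool_pos: [526.2, 209.6, 309.6]
ft_force: [-0.7, -4.7, 11.4]
```

Hard stop at tip z ≈ 136.6, i.e. root ≈ 126. The force dropped just before it, as the catches should snap. One more firm press, under 20 N, then lift off and look.

```bash
python3 -m jog '-.003 0 .015 0 0 0 1;0 0 0 0 0 0 1' | grep -E "pos|ft"; python3 -m jog '0 0 -.2 0 0 0 1;0 0 -.4 0 0 0 1;-.4 0 -.2 0 0 0 1;-.5 0 0 0 0 0 1;-.5 0 0 0 0 0 1'; python3 -m jog '-.4 0 0 0 0 0 1;0 0 0 0 0 0 1;0 0 0 0 0 0 1'
python3 - <<'E'
from bench import *
from m import *
d={n:snapshot(n) for n in("wrist","scene","top")};pickle.dump(d,open("s7.pkl","wb"))
f=lambda n,r,c:cv2.resize(cv2.convertScaleAbs(d[n]["img"][r[0]:r[1],c[0]:c[1]][:,:,::-1],alpha=2),(390,440),interpolation=cv2.INTER_CUBIC)
cv2.imwrite("pics/c7.png",np.hstack([f("top",(200,260),(200,253)),f("scene",(185,300),(345,447))]))
E
```

```text
tool_pos: [526.6, 209.5, 309.4]
ft_force: [-3.0, -5.3, 18.3]
time: 19.6
tool_pos: [573.0, 76.9, 387.1]
tcp_rot: [180.0, -0.0, 109.7]
ft_force: [0.1, -0.5, -0.4]
finger_gap: 0.0
grip_force: 0.0
time: 19.98
tool_pos: [586.1, 40.5, 386.2]
tcp_rot: [-180.0, -0.1, 109.7]
ft_force: [-0.7, 0.9, 0.1]
finger_gap: 0.1
grip_force: 0.0
```

View pics/c7.png

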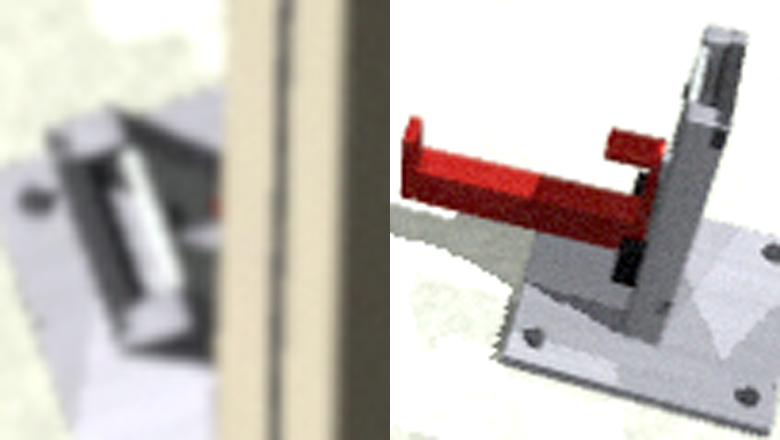

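The scene crop shows the bracket lower than before, level, and clear of the robot. I'll check the drop numerically at both ends against before the press.

```bash
python3 - <<'E'
from m import *
a=pickle.load(open("s5.pkl","rb"))["scene"];b=pickle.load(open("s7.pkl","rb"))["scene"]
big=lambda s:cv2.resize(s["img"],None,fx=8,fy=8,interpolation=cv2.INTER_CUBIC)
A,B=cv2.cvtColor(big(a),cv2.COLOR_RGB2GRAY),cv2.cvtColor(big(b),cv2.COLOR_RGB2GRAY)
W=lambda x,y,z:np.r_[O+p*x+q*y,z]
for n,(x,z) in{"tip":(-130,122),"pad":(-20,150)}.items():
    u,v=proj(a,W(x,0,z))[0];u2,v2=proj(a,W(x,0,z-12.6))[0]
    c0,r0=int(u*8),int(v*8);h=72
    T=A[r0-h:r0+h,c0-h:c0+h];S=B[r0-h-30:r0+h+130,c0-h-60:c0+h+60]
    R=cv2.matchTemplate(S,T,cv2.TM_CCOEFF_NORMED);_,mx,_,l=cv2.minMaxLoc(R)
    print(n,"seen shift px",((l[0]-60)/8,(l[1]-30)/8),"score",round(mx,2),"expected for 12.6mm",(u2-u).round(2),(v2-v).round(2))
# root height from pad front/tip top: compare wrist view of tip top now
for n in("tub","x"):pass
s0=pickle.load(open("s0.pkl","rb"))["scene"]["img"].astype(int);s7=b["img"].astype(int)
print("bystander diff",[np.abs(s0[r]-s7[r]).mean().round(1) for r in(np.s_[190:268,140:240],np.s_[225:300,245:282],np.s_[298:352,322:358])])
E
```

```text
tip seen shift px (0.0, 3.0) score 0.99 expected for 12.6mm -0.45 3.86
pad seen shift px (-0.875, 3.875) score 0.97 expected for 12.6mm -1.07 3.98
bystander diff [np.float64(8.6), np.float64(5.4), np.float64(8.0)]
```

Drop is about 12.3 mm at the pad and 9.8 mm at the tip, so the bracket is home and within about 1° of level. The force profile matches both catches snapping shut, and the robot is clear.

```bash
python3 -c "
from bench import *
print(hand_in())"
```

```text
the job is handed in; nothing more can be done
None
```

I hooked the small red bracket into the slot and pressed it down to a hard stop (about 18 N at most on the pad). I then let go of it and handed the job in at about 20 s; no verdict came back, and I judged the catches shut from the drop in push force, not from a clear view of them.

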